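# Send the silver blank under the stamp of the bench press

### The job

Bring the silver blank under the stamp of the little bench press: push the sprung shuttle inwards by its black rubber pad until its catch has gone past the stop pin, without forcing it against its end stop, then let go, so that the spring brings it back and it stays latched against the pin with the blank below the stamp. Only push, on the pad: do not grip or touch the rest of the shuttle, and do not touch the blank or the red pin knob. Leave the press lever, both pliers and the jar where they are.

Things in the scene. Friction and masses are not known exactly. Their poses are not given: they have to be found in the camera images.
- press: Green C-frame bench press fixed to the bench, base 120 x 245 mm, head 62 mm wide, 215 to 297 mm high, column on its +y side. Origin on the bench, 3 mm beside the ram axis. x: level, the direction the shuttle is pushed in (away from the robot, yawed up to 0.5 rad); y: left of it; z: up. Slideway's front edge at x -105 mm, base's at -60 mm; only the shuttle reaches farther forward
- push_pad (a point): Centre of the front face of the shuttle's black rubber push pad, 56 mm above the bench; axes as the press. Upright pad 64 mm wide (y), 31 to 81 mm above the bench; rubber 8 mm thick on a steel plate 8 mm thick of the same outline. It faces the robot (normal -x) and moves to +x as pushed; with the shuttle out it lies 200 mm in front of the press origin, with free space before and below it
- shuttle (a joint): Travel of the shuttle in m: 0 out (start, held there by its spring), 0.060 latched against the stop pin, 0.075 fully in at the rear end stop. The pin drops behind the catch at about 0.062; let go before that it runs back to 0 (up to 0.25 m/s). Spring about 3 N at 0, 8.5 N at 0.060, 10 N at 0.075; friction and the pin's ramp add up to 4 N
- slide_bar: The steel of the shuttle behind the rubber pad, moving with it: push plate, flat bar 80 mm wide with its top 60 mm above the bench, brass nest 44 x 44 x 8 mm, brass wedge-shaped catch 28 x 11 x 9 mm on the bar's -y edge, spring lug. Its origin coincides with the press origin when the shuttle is out
- stop_pin (a joint): Height in m of the sprung vertical stop pin above its lowest place: 0 when down (before the catch reaches it and again when it has dropped behind the catch), up to about 0.009 while the catch passes under it. Works by itself
- pin_knob: Red knob, 19 mm across, 20 mm high, on top of the stop pin, in an aluminium bracket on the slideway, 35 mm in front (-x) of the press origin and 33 mm to its -y side. Origin at the knob's underside, 97 mm above the bench when the pin is down. Lifting it would free the shuttle: not part of this job
- blank: Silver disc blank, 30 mm across, 4 mm thick, lying loose in a 3 mm deep recess of the brass nest on the shuttle, its underside 65 mm above the bench. Origin at the centre of its underside. It rides with the shuttle and starts 60 mm in front of the ram axis
- stamp (a point): Centre of the face of the round steel stamp (26 mm across) in the ram, 100 mm above the bench; the blank must come to rest straight below it
- lever_ball (a point): Black ball, 28 mm across, at the upper end of the press lever, on the far (+x) side of the press head, leaning to -y, about 390 mm above the bench
- pliers_red: Pliers with red handles, about 155 mm long, 48 mm over the handles, 12 mm thick, lying on the bench; origin under the pivot, jaws to its +x
- pliers_blue: Pliers with blue handles, about 142 mm long, 48 mm over the handles, 12 mm thick, lying on the bench; origin under the pivot, jaws to its +x
- bur_jar: Amber glass jar with black cap, 48 mm across, 70 mm high, standing on the bench; origin at the centre of its underside

How it is judged:
On the way, in this order (a step that is already met when the one before it is completed fails the run):
1. the shuttle has been pushed in until its catch is past the stop pin (value of joint shuttle above 0.0635 m and value of joint stop_pin below 0.002 m).
2. let go, the shuttle has come back against the stop pin (value of joint shuttle between 0.0575 and 0.0622 m and contact force between the fingers and anything else below 0.1 N), for 0.2 s.
At the end, for the whole second after the job is handed in: The shuttle rests latched against the stop pin (travel 57.5 to 62.2 mm), the pin is down (within 2 mm), the blank lies flat in its nest, at rest, within 4 mm of the stamp's axis, and the robot touches nothing (value of joint shuttle between 0.0575 and 0.0622 m and value of joint stop_pin below 0.002 m and horizontal distance between blank and stamp below 0.004 m and angle between blank's own z axis and vertical below 0.1 rad and height (world z) of blank below 0.0675 m and linear speed of blank below 0.02 m/s).
It fails at once if the robot touches the shuttle elsewhere than on its rubber pad (contact force between any of the fingers, the arm and slide_bar above 1 N).
It fails at once if the shuttle is forced: something is pushed with over 40 N (contact force between the fingers and anything else above 40 N).
It fails at once if the blank is touched, lifted or thrown out of its nest (contact force between the fingers and blank above 0.5 N or height (world z) of blank above 0.075 m).
It fails at once if the stop pin's knob is touched (contact force between any of the fingers, the arm and pin_knob above 0.5 N).
It fails at once if the press lever is moved by more than 20 mm, or pliers or jar by more than 15 mm (distance of lever_ball from where it was at the start of the episode above 0.02 m or distance of any of pliers_red, pliers_blue, bur_jar from where it was at the start of the episode above 0.015 m).
It also fails if it takes over 38 s, if anything falls off the work surface, if the arm or the gripper's body presses on something with over 40 N, if the wrist force passes 120 N, or if a joint passes its speed limit or range.

### The arm

A 7-joint arm with a two-finger parallel gripper is mounted at the origin on the work surface. World frame = base frame: x ahead of the robot, y to its left, z up, the work surface at z = 0. Lengths are in m, angles in rad, forces in N, time in s.
With the tool pointing down it reaches from about 0.425 to 0.925 m from the base axis. Payload 6.8 kg.
Tool frame: the origin (TCP) lies on the centre line of the jaws, within the pads' length; the fingertips stand 19 mm ahead of it and the grasp point (between the pads) is the TCP; z points along the fingers, y is the line along which they close (so a half turn about z gives the same grasp; the last joint's range is limited). The gripper opens to 85 mm and grips with 20 to 120 N. Pads are 22 mm wide; open, the fingers measure 114 mm over their backs; the gripper's body (76 mm by 85 mm) begins 54 mm behind the grasp point. The pads swing forward as they close: fully open they stand 13 mm farther back than shut.
Start: joints at [-1.364, 0.477, 0.022, 1.555, -0.011, 1.109, -0.083], TCP at [0.209, 0.642, 0.25] pointing down, gripper open.
Joint ranges: [-2.96, 2.96], [-0.34, 2.1], [-1.41, 1.46], [0.24, 2.44], [-1.37, 4.51], [0.17, 1.92], [-2.96, 2.96]. Speed limits (rad/s): [2.39, 2.39, 3.14, 3.14, 3.14, 3.14, 3.14].

### API

Orientations are given as a rotation vector (axis times angle).
In Python, from bench import r gives the robot as it stands. The module is installed in compiled form; this text tells all that it offers.
- The arm moves only by the tool arm_command, never from a script. Its argument "rows" is a list of rows, each an object of numbers: "fingers": the opening, from -1 (shut) to 1 (fully open); "x", "y", "z": the shift along the tool's x, y, z in m; "ax", "ay", "az": the turn, a rotation vector about the tool's x, y, z in degrees. In form: [{"fingers": .., "x": .., "y": .., "z": .., "ax": .., "ay": .., "az": ..}, ...]. A call has 1 to 10 rows; each row shifts and turns the commanded pose from where the row before left it, along the tool's axes as they then stand; what a row does not reach is not made up. A row lasts 1/12 s, in which the tool goes at most 41.7 mm and 7.16 degrees, less where a joint would pass 70% of its speed; a pose out of reach is approached as far as the arm can. A call is refused whole if a number of a shift passes 0.0417 or a number of a turn 7.16, either way. A call with a gripper value outside its range is refused whole. The fingers move at their own pace and stop on an object; "grip_force" is the grip in N (left out, the last holds). Time passes only in rows, so rows that do not move let the fingers close. It gives the time, the measured TCP pose, the force, the opening and the grip force at its end, in the units of the state.
- r.get_obs(): the state, without advancing time (a new reading comes with each control period).
- r.grab_frame(name): name is "side" or "top"; returns a dict with "frame" (420x560x3 uint8, red, green, blue), "depth" (420x560 float32, m along the optical axis (not along the pixel's ray), 0 where there is no reading), "K" (3x3 intrinsics, pixels), "world_from_camera" (4x4, takes a point from camera to world coordinates). Camera axes: x right, y down, z forward; pixel columns grow to the right and rows downward; lengths in m; the calibration is good to about 2 mm. A picture is of the moment at which its call begins.
- r.hand_in(): hands the job in; it is judged then, once.
The state is a dict: "clock": time; "joints": joint angles; "qvel": joint speeds; "tau": joint torques, N m; "tcp_pos": TCP position; "orientation": TCP orientation; "contact_force": force on the tool from outside, world axes, zero at the start; "moment": the same for the moment, N m; "grip_width": finger opening in m; "gripper_force": force on a finger pad.
Only numpy, scipy, OpenCV 4.12 (cv2) and the standard library are available. Lean on these libraries where they do the work, as an engineer would, in place of code of your own. Each camera call takes 0.05 s, during which the arm holds its last target. There are 200 camera calls.

## Working session

There is one attempt and no reset: what is moved stays moved. The work goes in short steps, Python scripts to look and compute and a tool call to move; the robot and the scene stay as the last step left them, time stands still between calls to the robot, and variables do not carry over. Pictures are saved under pics/ and viewed, at most 10 in all, crops included, and the job is handed in when it is done.

Besides the shell and the picture viewer there is one more tool, called after "Request:" as name([rows], argument=value, ...), one row to a line, values as JSON. arm_command: Moves the arm, as the interface text tells. Its arguments: {"type":"object","properties":{"rows":{"type":"array"},"grip_force":{"type":"number"}},"required":["rows"]}

```bash
mkdir -p pics; python3 - <<'E'
from bench import r
import cv2,numpy as np
o=r.get_obs();print({k:np.round(v,3) for k,v in o.items()})
for n in("top","side"):
    f=r.grab_frame(n);cv2.imwrite(f"pics/{n}0.png",f["frame"][:,:,::-1]);np.savez(f"{n}0.npz",**f);print(f["K"],f["world_from_camera"].round(3))
E
```

```text
{'clock': np.float64(0.0), 'joints': array([-1.364,  0.478,  0.022,  1.556, -0.011,  1.109, -0.083]), 'qvel': array([-0.   ,  0.001, -0.   ,  0.   , -0.001,  0.   ,  0.001]), 'tau': array([-0.0000e+00, -5.9643e+01,  1.6080e+00, -2.8120e+01,  1.2000e-02,
        9.0000e-03, -0.0000e+00]), 'tcp_pos': array([0.209, 0.641, 0.249]), 'orientation': array([-4.920e-01, -3.103e+00,  3.000e-03]), 'contact_force': array([-0.631, -1.218,  0.598]), 'moment': array([-0.021,  0.022,  0.032]), 'gripper_force': np.float64(0.0), 'grip_width': np.float64(0.085)}
[[387.58532236   0.         288.01260046]
 [  0.         387.58532236 215.90156108]
 [  0.           0.           1.        ]] [[ 0.014 -0.981  0.192  0.444]
 [-1.    -0.015 -0.005  0.037]
 [ 0.008 -0.192 -0.981  1.2  ]
 [ 0.     0.     0.     1.   ]]
[[511.80243316   0.         272.39025159]
 [  0.         511.80243316 219.94135791]
 [  0.           0.           1.        ]] [[ 0.918 -0.258  0.301  0.321]
 [-0.396 -0.586  0.707 -0.737]
 [-0.006 -0.768 -0.641  0.918]
 [ 0.     0.     0.     1.   ]]
```

View pics/top0.png

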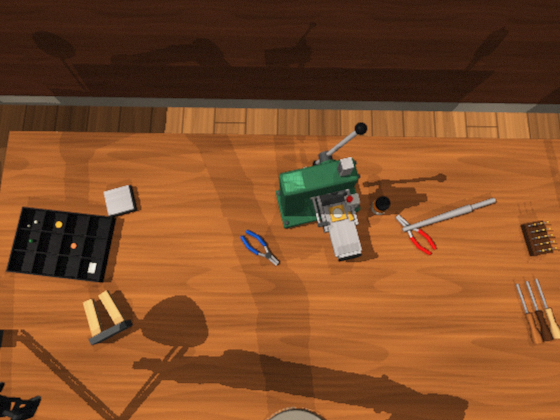

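View pics/side0.png

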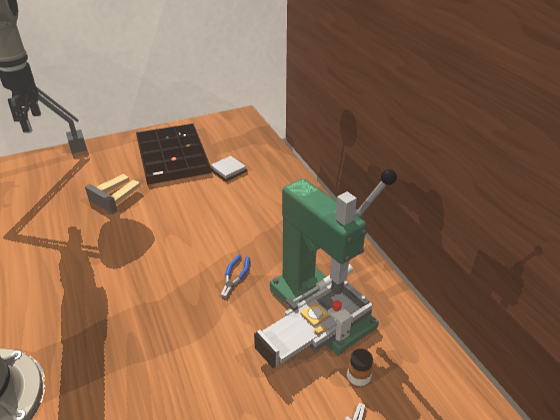

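The top view shows the pad at about (347,254), the knob at (349,198) and the jar at (382,204). The side view shows the pad face at about (266,346).

```bash
python3 - <<'E'
import cv2,numpy as np
a=np.load("top0.npz")["frame"][180:270,295:395,::-1];b=np.load("side0.npz")["frame"][260:380,240:390,::-1]
a=cv2.resize(a,None,fx=6,fy=6,interpolation=2);b=cv2.resize(b,None,fx=5,fy=5,interpolation=2)
cv2.imwrite("pics/a.png",a);cv2.imwrite("pics/b.png",b)
E
```

```text
(no output)
```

View pics/a.png

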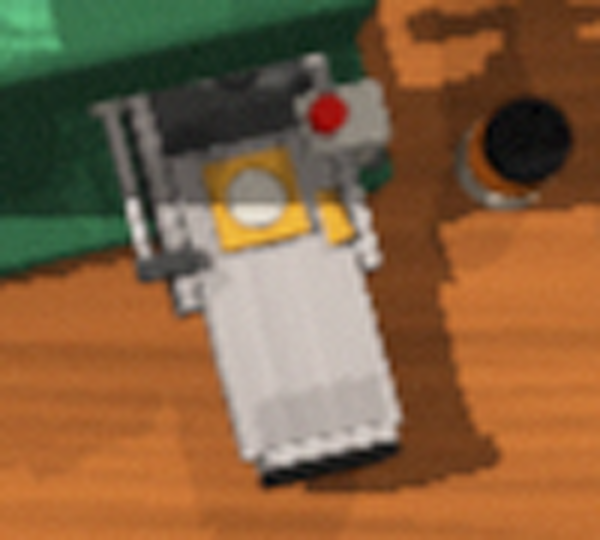

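View pics/b.png

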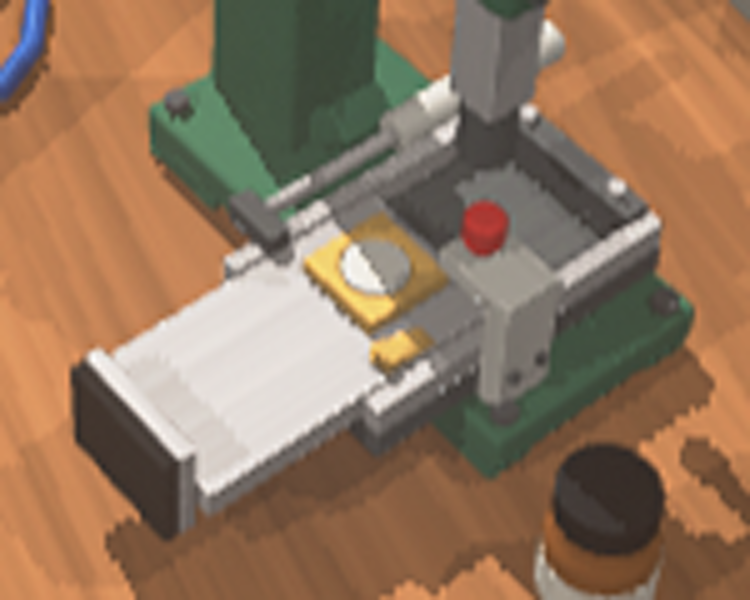

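The crops show the pad's front top edge at (263,487)–(400,452) in the top crop. In the side crop the face corners are (72,368), (178,452), (172,538) and (80,440). The blank and knob are clear in both.

```bash
cat >h.py <<'E'
import numpy as np
def ray(f,u,v,z):
    T=f["world_from_camera"];d=T[:3,:3]@np.linalg.inv(f["K"])@[u,v,1];p=T[:3,3]
    return p+d*(z-p[2])/d[2]
E
python3 - <<'E'
import numpy as np
from h import ray
t=np.load("top0.npz");s=np.load("side0.npz")
T=lambda x,y,z:ray(t,x/6+295,y/6+180,z)
S=lambda x,y,z:ray(s,x/5+240,y/5+260,z)
def yaw(l,r): d=l-r; return np.arctan2(-d[0],d[1]),np.linalg.norm(d)
for n,l,r in(("top",T(263,487,.081),T(400,452,.081)),("side top",S(72,368,.081),S(178,452,.081)),("side bot",S(80,440,.031),S(172,538,.031))):
    print(n,((l+r)/2).round(4),yaw(l,r))
bt,bs=T(257,197,.069),S(376,267,.069);kt,ks=T(327,113,.117),S(487,218,.117)
print("blank",bt,bs,"knob",kt,ks,"jar",T(528,140,.07))
# pad = blank -140ish x ; pad-knob: -165,+33
from scipy.spatial.transform import Rotation as R
from bench import r
o=r.get_obs();print(R.from_rotvec(o["orientation"]).as_matrix().round(3))
E
```

```text
top [ 0.5411 -0.1501  0.081 ] (np.float64(0.2617305622195688), np.float64(0.06855106686302731))
side top [ 0.5501 -0.1546  0.081 ] (np.float64(0.4008642276301525), np.float64(0.05889980599281281))
side bot [ 0.5491 -0.1561  0.031 ] (np.float64(0.270055898598864), np.float64(0.060930207544712484))
blank [ 0.6766782  -0.11730994  0.069     ] [ 0.67977046 -0.12123693  0.069     ] knob [ 0.70839932 -0.14480834  0.117     ] [ 0.71263458 -0.15129093  0.117     ] jar [ 0.70759653 -0.25292727  0.07      ]
[[-0.951  0.31  -0.   ]
 [ 0.31   0.951 -0.002]
 [-0.    -0.002 -1.   ]]
```

Request:
arm_command([
  {"fingers":-1,"x":-0.032,"y":-0.023},
  {"fingers":-1,"x":-0.032,"y":-0.023},
  {"fingers":-1,"x":-0.032,"y":-0.023},
  {"fingers":-1,"x":-0.032,"y":-0.023},
  {"fingers":-1,"x":-0.032,"y":-0.023},
  {"fingers":-1,"x":-0.032,"y":-0.023},
  {"fingers":-1,"x":-0.032,"y":-0.023},
  {"fingers":-1,"x":-0.032,"y":-0.023},
  {"fingers":-1,"x":-0.032,"y":-0.023},
  {"fingers":-1,"x":-0.032,"y":-0.023},
], grip_force=60)

```text
validation failed for argument at $.ro...
```

Request:
arm_command([
  {"fingers":-1,"x":-0.032,"y":-0.023,"z":0,"ax":0,"ay":0,"az":0},
  {"fingers":-1,"x":-0.032,"y":-0.023,"z":0,"ax":0,"ay":0,"az":0},
  {"fingers":-1,"x":-0.032,"y":-0.023,"z":0,"ax":0,"ay":0,"az":0},
  {"fingers":-1,"x":-0.032,"y":-0.023,"z":0,"ax":0,"ay":0,"az":0},
  {"fingers":-1,"x":-0.032,"y":-0.023,"z":0,"ax":0,"ay":0,"az":0},
  {"fingers":-1,"x":-0.032,"y":-0.023,"z":0,"ax":0,"ay":0,"az":0},
  {"fingers":-1,"x":-0.032,"y":-0.023,"z":0,"ax":0,"ay":0,"az":0},
  {"fingers":-1,"x":-0.032,"y":-0.023,"z":0,"ax":0,"ay":0,"az":0},
  {"fingers":-1,"x":-0.032,"y":-0.023,"z":0,"ax":0,"ay":0,"az":0},
  {"fingers":-1,"x":-0.032,"y":-0.023,"z":0,"ax":0,"ay":0,"az":0},
], grip_force=60)

```text
clock: 0.93
tcp_pos: [0.4427, 0.3222, 0.2501]
orientation: [-0.492, -3.102, 0.0]
contact_force: [1.0, 0.7, -0.4]
grip_width: -0.0
gripper_force: 0.0
```

Request:
arm_command([
  {"fingers":-1,"x":-0.013,"y":-0.036,"z":0,"ax":0,"ay":0,"az":0},
  {"fingers":-1,"x":-0.013,"y":-0.036,"z":0,"ax":0,"ay":0,"az":0},
  {"fingers":-1,"x":-0.013,"y":-0.036,"z":0,"ax":0,"ay":0,"az":0},
  {"fingers":-1,"x":-0.013,"y":-0.036,"z":0,"ax":0,"ay":0,"az":0},
  {"fingers":-1,"x":-0.013,"y":-0.036,"z":0,"ax":0,"ay":0,"az":0},
  {"fingers":-1,"x":-0.013,"y":-0.036,"z":0,"ax":0,"ay":0,"az":0},
  {"fingers":-1,"x":-0.013,"y":-0.036,"z":0,"ax":0,"ay":0,"az":0},
  {"fingers":-1,"x":-0.013,"y":-0.036,"z":0,"ax":0,"ay":0,"az":0},
  {"fingers":-1,"x":-0.013,"y":-0.036,"z":0,"ax":0,"ay":0,"az":0},
  {"fingers":-1,"x":-0.013,"y":-0.036,"z":0,"ax":0,"ay":0,"az":0},
])

```text
clock: 1.77
tcp_pos: [0.4536, -0.0603, 0.2503]
orientation: [-0.492, -3.103, -0.0]
contact_force: [0.9, 0.2, -0.2]
grip_width: 0.0002
gripper_force: 0.0
```

Request:
arm_command([
  {"fingers":-1,"x":-0.013,"y":-0.036,"z":0,"ax":0,"ay":0,"az":0},
  {"fingers":-1,"x":-0.013,"y":-0.036,"z":0,"ax":0,"ay":0,"az":0},
  {"fingers":-1,"x":-0.013,"y":-0.036,"z":0,"ax":0,"ay":0,"az":0},
  {"fingers":-1,"x":0,"y":0,"z":0,"ax":0,"ay":0,"az":7},
  {"fingers":-1,"x":0,"y":0,"z":0,"ax":0,"ay":0,"az":7},
  {"fingers":-1,"x":0,"y":0,"z":0,"ax":0,"ay":0,"az":7},
  {"fingers":-1,"x":0,"y":0,"z":0,"ax":0,"ay":0,"az":7},
])

```text
clock: 2.35
tcp_pos: [0.4574, -0.1736, 0.25]
orientation: [-1.238, -2.887, 0.0]
contact_force: [0.1, 0.5, -0.6]
grip_width: 0.0
gripper_force: 0.0
```

```bash
python3 -c "
from bench import r
from scipy.spatial.transform import Rotation as R
o=r.get_obs();print(o['clock'],o['tcp_pos'],o['joints'].round(3),R.from_rotvec(o['orientation']).as_matrix().round(3))"
```

```text
2.35 [ 0.45744035 -0.17356824  0.249983  ] [-0.277  0.181  0.585  2.019 -0.12   0.976  1.128] [[-0.689  0.725 -0.001]
 [ 0.725  0.689  0.   ]
 [ 0.001 -0.    -1.   ]]
```

Request:
arm_command([
  {"fingers":-1,"x":0,"y":0,"z":0,"ax":0,"ay":0,"az":7},
  {"fingers":-1,"x":0,"y":0,"z":0,"ax":0,"ay":0,"az":7},
  {"fingers":-1,"x":0,"y":0,"z":0,"ax":0,"ay":0,"az":7},
  {"fingers":-1,"x":0,"y":0,"z":0,"ax":0,"ay":0,"az":7},
  {"fingers":-1,"x":0,"y":0,"z":0,"ax":0,"ay":0,"az":7},
  {"fingers":-1,"x":0,"y":0,"z":0,"ax":0,"ay":0,"az":7},
  {"fingers":-1,"x":0,"y":0,"z":0,"ax":0,"ay":0,"az":7},
  {"fingers":-1,"x":0,"y":0,"z":0,"ax":0,"ay":0,"az":7},
  {"fingers":-1,"x":0,"y":0,"z":0,"ax":0,"ay":0,"az":7},
])

```text
clock: 3.1
tcp_pos: [0.4576, -0.1731, 0.2501]
orientation: [-2.563, -1.816, 0.0]
contact_force: [-0.0, -1.0, -0.5]
grip_width: -0.0001
gripper_force: 0.0
```

Request:
arm_command([
  {"fingers":-1,"x":0,"y":0,"z":0,"ax":0,"ay":0,"az":7},
  {"fingers":-1,"x":0,"y":0,"z":0,"ax":0,"ay":0,"az":7},
  {"fingers":-1,"x":0,"y":0,"z":0,"ax":0,"ay":0,"az":7},
  {"fingers":-1,"x":0,"y":0,"z":0,"ax":0,"ay":0,"az":7},
  {"fingers":-1,"x":0,"y":0,"z":0,"ax":0,"ay":0,"az":7},
  {"fingers":-1,"x":0,"y":0,"z":0,"ax":0,"ay":0,"az":7},
  {"fingers":-1,"x":0,"y":0,"z":0,"ax":0,"ay":0,"az":7},
  {"fingers":-1,"x":0,"y":0,"z":0,"ax":0,"ay":0,"az":7},
  {"fingers":-1,"x":0,"y":0,"z":0,"ax":0,"ay":0,"az":1},
])

```text
clock: 3.85
tcp_pos: [0.4576, -0.173, 0.25]
orientation: [-3.119, -0.375, 0.001]
contact_force: [-0.4, 0.4, -0.1]
grip_width: -0.0002
gripper_force: 0.0
```

Request:
arm_command([
  {"fingers":-1,"x":0,"y":0,"z":0.03,"ax":0,"ay":0,"az":0},
  {"fingers":-1,"x":0,"y":0,"z":0.03,"ax":0,"ay":0,"az":0},
  {"fingers":-1,"x":0,"y":0,"z":0.03,"ax":0,"ay":0,"az":0},
  {"fingers":-1,"x":0,"y":0,"z":0.03,"ax":0,"ay":0,"az":0},
  {"fingers":-1,"x":0,"y":0,"z":0.03,"ax":0,"ay":0,"az":0},
  {"fingers":-1,"x":0,"y":0,"z":0.03,"ax":0,"ay":0,"az":0},
  {"fingers":-1,"x":0,"y":0,"z":0,"ax":0,"ay":0,"az":0},
])

```text
clock: 4.43
tcp_pos: [0.4547, -0.172, 0.0661]
orientation: [-3.115, -0.386, 0.012]
contact_force: [-1.2, -0.4, -0.3]
grip_width: 0.0003
gripper_force: 0.0
```

```bash
python3 - <<'E'
from bench import r
import cv2,numpy as np
from scipy.spatial.transform import Rotation as R
o=r.get_obs();print(o['clock'],o['tcp_pos'],o['joints'].round(3),o['contact_force'],R.from_rotvec(o['orientation']).as_matrix().round(3))
f=r.grab_frame("side");a=f["frame"][260:400,190:390,::-1];cv2.imwrite("pics/c.png",cv2.resize(a,None,fx=4,fy=4,interpolation=2))
f=r.grab_frame("top");a=f["frame"][180:300,280:400,::-1];cv2.imwrite("pics/d.png",cv2.resize(a,None,fx=5,fy=5,interpolation=2))
E
```

```text
4.4333 [ 0.45467111 -0.17200138  0.06608682] [-0.299  0.547  0.676  2.17  -0.591  0.622 -0.52 ] [-1.19123903 -0.42605619 -0.3094205 ] [[ 0.97   0.244 -0.008]
 [ 0.244 -0.97   0.002]
 [-0.008 -0.004 -1.   ]]
```

View pics/c.png

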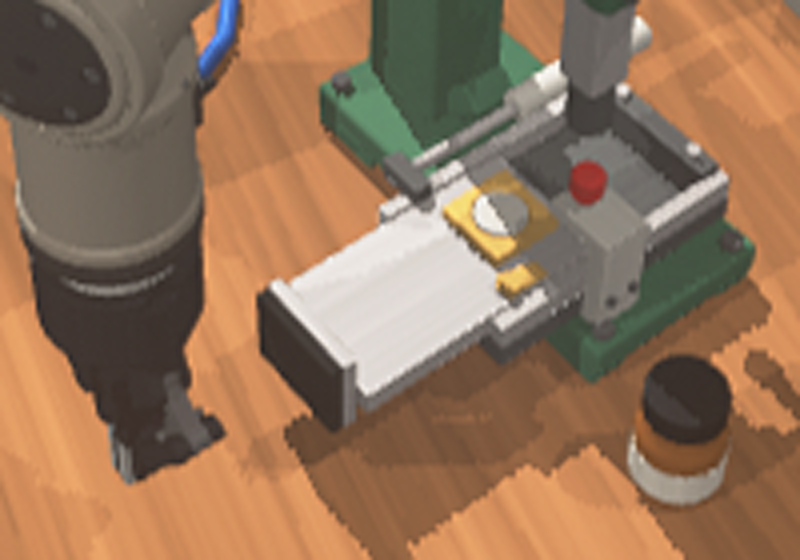

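View pics/d.png

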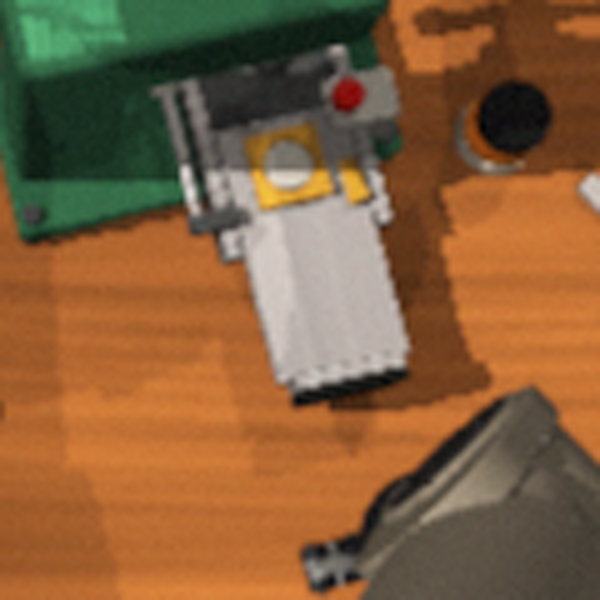

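Request:
arm_command([
  {"fingers":-1,"x":0.01,"y":0,"z":0.003,"ax":0,"ay":0,"az":0},
  {"fingers":-1,"x":0.01,"y":0,"z":0.003,"ax":0,"ay":0,"az":0},
  {"fingers":-1,"x":0.01,"y":0,"z":0,"ax":0,"ay":0,"az":0},
  {"fingers":-1,"x":0.01,"y":0,"z":0,"ax":0,"ay":0,"az":0},
  {"fingers":-1,"x":0.01,"y":0,"z":0,"ax":0,"ay":0,"az":0},
  {"fingers":-1,"x":0.01,"y":0,"z":0,"ax":0,"ay":0,"az":0},
  {"fingers":-1,"x":0,"y":0,"z":0,"ax":0,"ay":0,"az":0},
])

```text
clock: 5.12
tcp_pos: [0.519, -0.1577, 0.0646]
orientation: [3.117, 0.386, 0.003]
contact_force: [1.0, 0.0, -0.8]
grip_width: 0.0
gripper_force: 0.0
```

Request:
arm_command([
  {"fingers":-1,"x":0.003,"y":0,"z":0,"ax":0,"ay":0,"az":0},
  {"fingers":-1,"x":0.003,"y":0,"z":0,"ax":0,"ay":0,"az":0},
  {"fingers":-1,"x":0.003,"y":0,"z":0,"ax":0,"ay":0,"az":0},
  {"fingers":-1,"x":0.003,"y":0,"z":0,"ax":0,"ay":0,"az":0},
])

```text
clock: 5.45
tcp_pos: [0.5276, -0.156, 0.0643]
orientation: [-3.118, -0.381, 0.001]
contact_force: [-0.7, -0.5, -0.1]
grip_width: 0.0
gripper_force: 0.0
```

Request:
arm_command([
  {"fingers":-1,"x":0.003,"y":0,"z":0,"ax":0,"ay":0,"az":0},
  {"fingers":-1,"x":0,"y":0,"z":0,"ax":0,"ay":0,"az":0},
])

```text
clock: 5.62
tcp_pos: [0.5312, -0.155, 0.0643]
orientation: [3.118, 0.382, 0.001]
contact_force: [-0.2, -0.3, 0.9]
grip_width: 0.0001
gripper_force: 0.0
```

Request:
arm_command([
  {"fingers":-1,"x":0.003,"y":0,"z":0,"ax":0,"ay":0,"az":0},
  {"fingers":-1,"x":0,"y":0,"z":0,"ax":0,"ay":0,"az":0},
])

```text
clock: 5.78
tcp_pos: [0.5333, -0.1546, 0.0642]
orientation: [-3.118, -0.382, 0.001]
contact_force: [-1.8, -0.1, 1.3]
grip_width: 0.0
gripper_force: 1.1
```

Request:
arm_command([
  {"fingers":-1,"x":0.003,"y":0,"z":0,"ax":0,"ay":0,"az":0},
  {"fingers":-1,"x":0,"y":0,"z":0,"ax":0,"ay":0,"az":0},
])

```text
clock: 5.95
tcp_pos: [0.5359, -0.1539, 0.0642]
orientation: [-3.118, -0.381, 0.002]
contact_force: [-2.9, -2.0, 1.9]
grip_width: -0.0001
gripper_force: 1.8
```

Request:
arm_command([
  {"fingers":-1,"x":0.005,"y":0,"z":0,"ax":0,"ay":0,"az":0},
  {"fingers":-1,"x":0.005,"y":0,"z":0,"ax":0,"ay":0,"az":0},
  {"fingers":-1,"x":0.005,"y":0,"z":0,"ax":0,"ay":0,"az":0},
  {"fingers":-1,"x":0.005,"y":0,"z":0,"ax":0,"ay":0,"az":0},
  {"fingers":-1,"x":0.005,"y":0,"z":0,"ax":0,"ay":0,"az":0},
  {"fingers":-1,"x":0.005,"y":0,"z":0,"ax":0,"ay":0,"az":0},
  {"fingers":-1,"x":0,"y":0,"z":0,"ax":0,"ay":0,"az":0},
])

```text
clock: 6.53
tcp_pos: [0.5644, -0.1468, 0.064]
orientation: [-3.118, -0.381, 0.004]
contact_force: [-6.4, -1.3, 3.5]
grip_width: 0.0002
gripper_force: 2.8
```

Request:
arm_command([
  {"fingers":-1,"x":0.004,"y":0,"z":0,"ax":0,"ay":0,"az":0},
  {"fingers":-1,"x":0.004,"y":0,"z":0,"ax":0,"ay":0,"az":0},
  {"fingers":-1,"x":0.004,"y":0,"z":0,"ax":0,"ay":0,"az":0},
  {"fingers":-1,"x":0.004,"y":0,"z":0,"ax":0,"ay":0,"az":0},
  {"fingers":-1,"x":0.004,"y":0,"z":0,"ax":0,"ay":0,"az":0},
  {"fingers":-1,"x":0,"y":0,"z":0,"ax":0,"ay":0,"az":0},
])

```text
clock: 7.03
tcp_pos: [0.5828, -0.1423, 0.064]
orientation: [-3.118, -0.38, 0.006]
contact_force: [-7.0, -1.1, 3.6]
grip_width: 0.0001
gripper_force: 3.4
```

```bash
python3 - <<'E'
from bench import r
import cv2,numpy as np
from h import ray
o=r.get_obs();print(o['clock'],o['tcp_pos'],o['contact_force'])
u=np.array([.970,.243]);print("travel~",(o['tcp_pos'][:2]-[.533,-.1546])@u)
f=r.grab_frame("side");a=f["frame"][240:380,220:400,::-1];cv2.imwrite("pics/e.png",cv2.resize(a,None,fx=4,fy=4,interpolation=2))
E
```

```text
7.0333 [ 0.58275467 -0.14227182  0.06396478] [-7.03693816 -1.07774747  3.59351888]
travel~ 0.05125777451242643
```

View pics/e.png

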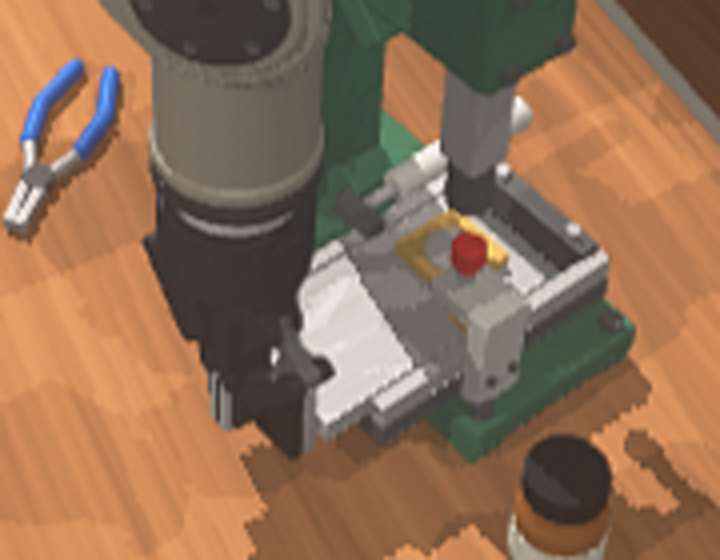

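The finger pushes centrally on the pad. The knob is now at about (468,253) in the crop, roughly 2.5 px higher, so the catch is under the pin.

Request:
arm_command([
  {"fingers":-1,"x":0.003,"y":0,"z":0,"ax":0,"ay":0,"az":0},
  {"fingers":-1,"x":0.003,"y":0,"z":0,"ax":0,"ay":0,"az":0},
  {"fingers":-1,"x":0.003,"y":0,"z":0,"ax":0,"ay":0,"az":0},
  {"fingers":-1,"x":0.003,"y":0,"z":0,"ax":0,"ay":0,"az":0},
  {"fingers":-1,"x":0.002,"y":0,"z":0,"ax":0,"ay":0,"az":0},
  {"fingers":-1,"x":0,"y":0,"z":0,"ax":0,"ay":0,"az":0},
  {"fingers":-1,"x":0,"y":0,"z":0,"ax":0,"ay":0,"az":0},
])

```text
clock: 7.67
tcp_pos: [0.5963, -0.1389, 0.0639]
orientation: [-3.118, -0.38, 0.006]
contact_force: [-8.0, -0.8, 4.7]
grip_width: 0.0001
gripper_force: 4.2
```

```bash
cat >k.py <<'E'
from bench import r
import numpy as np
def knob(f):
    a=f["frame"].astype(int)[280:330,310:360];m=(a[...,0]>110)&(a[...,1]<60)&(a[...,2]<60)
    v,u=np.nonzero(m);return u.mean()+310,v.mean()+280,v.min()+280,m.sum()
o=r.get_obs();print(o['clock'],o['tcp_pos'],o['contact_force'].round(2))
print("travel~",(o['tcp_pos'][:2]-[.533,-.1546])@[.97,.243]);print(knob(np.load("side0.npz")),knob(r.grab_frame("side")))
E
python3 k.py
```

```text
7.6667 [ 0.59626032 -0.13893958  0.06394322] [-8.05 -0.84  4.67]
travel~ 0.06516799344832608
(np.float64(336.35483870967744), np.float64(305.38709677419354), np.int64(301), np.int64(62)) (np.float64(336.30882352941177), np.float64(305.3529411764706), np.int64(301), np.int64(68))
```

The knob is down again. I'll add 3 mm for margin, then retreat.

Request:
arm_command([
  {"fingers":-1,"x":0.002,"y":0,"z":0,"ax":0,"ay":0,"az":0},
  {"fingers":-1,"x":0.001,"y":0,"z":0,"ax":0,"ay":0,"az":0},
  {"fingers":-1,"x":0,"y":0,"z":0,"ax":0,"ay":0,"az":0},
  {"fingers":-1,"x":0,"y":0,"z":0,"ax":0,"ay":0,"az":0},
])

```text
clock: 8.05
tcp_pos: [0.5989, -0.1383, 0.0639]
orientation: [-3.118, -0.38, 0.007]
contact_force: [-8.4, -1.2, 4.7]
grip_width: 0.0005
gripper_force: 4.4
```

Request:
arm_command([
  {"fingers":-1,"x":-0.003,"y":0,"z":0,"ax":0,"ay":0,"az":0},
  {"fingers":-1,"x":-0.003,"y":0,"z":0,"ax":0,"ay":0,"az":0},
  {"fingers":-1,"x":-0.003,"y":0,"z":0,"ax":0,"ay":0,"az":0},
  {"fingers":-1,"x":-0.003,"y":0,"z":0,"ax":0,"ay":0,"az":0},
  {"fingers":-1,"x":-0.01,"y":0,"z":0,"ax":0,"ay":0,"az":0},
  {"fingers":-1,"x":-0.02,"y":0,"z":0,"ax":0,"ay":0,"az":0},
  {"fingers":-1,"x":-0.02,"y":0,"z":0,"ax":0,"ay":0,"az":0},
  {"fingers":-1,"x":0,"y":0,"z":0,"ax":0,"ay":0,"az":0},
  {"fingers":-1,"x":0,"y":0,"z":0,"ax":0,"ay":0,"az":0},
  {"fingers":-1,"x":0,"y":0,"z":0,"ax":0,"ay":0,"az":0},
])

```text
clock: 8.88
tcp_pos: [0.5422, -0.1522, 0.0646]
orientation: [-3.118, -0.383, -0.002]
contact_force: [0.1, -0.0, 0.5]
grip_width: -0.0
gripper_force: 0.0
```

```bash
python3 k.py; python3 - <<'E'
from bench import r
import cv2
f=r.grab_frame("side");a=f["frame"][240:380,220:400,::-1];cv2.imwrite("pics/g.png",cv2.resize(a,None,fx=4,fy=4,interpolation=2))
E
```

```text
8.8833 [ 0.54220295 -0.15218143  0.06458859] [ 0.12 -0.    0.52]
travel~ 0.009514576477123487
(np.float64(336.35483870967744), np.float64(305.38709677419354), np.int64(301), np.int64(62)) (np.float64(336.3731343283582), np.float64(305.34328358208955), np.int64(301), np.int64(67))
```

View pics/g.png

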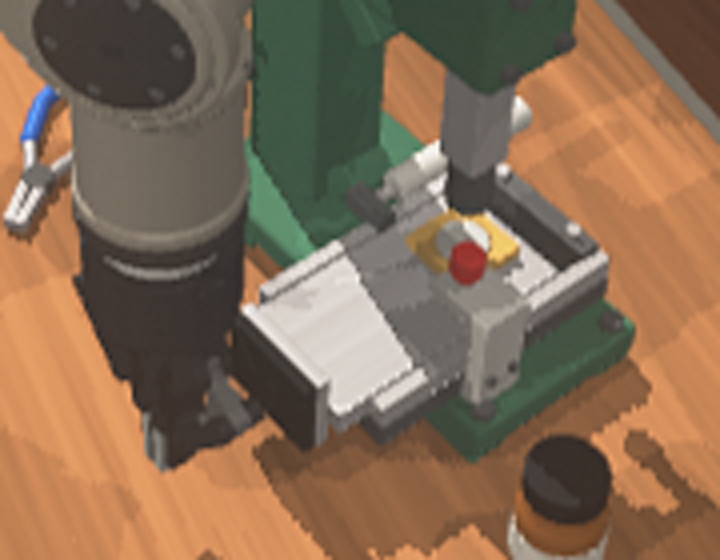

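The shuttle stays latched: the pad is still well in at about (285,375), the knob is down at (467,262), and the blank sits under the stamp. The robot is clear, so I'm handing in.

```bash
python3 -c "
from bench import r
print(r.hand_in())"
```

```text
the job is handed in; nothing more can be done
None
```

The shuttle was pushed past the stop pin and let go. The last picture shows it latched with the blank still in its nest under the stamp, and the job is handed in; `hand_in` gave no verdict.

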